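Tip the finished hold-down out of the routing jig and lay it in the tray

ROBOT

A 6-joint arm with a two-finger parallel gripper is mounted at the origin on the work surface. World frame = base frame: x ahead of the robot, y to its left, z up, the work surface at z = 0. Lengths are in mm, angles in rad, forces in N, time in s.
With the tool pointing down it reaches from about 225 to 875 mm from the base axis. Payload 3.4 kg.
Tool frame: the origin (TCP) lies midway between the tips of the shut fingers; the grasp point (between the pads) lies 19 mm behind it; z points along the fingers, y is the direction in which the jaws open and shut (so a half turn about z gives the same grasp; the last joint's range is limited). The gripper opens to 85 mm and grips with 20 to 120 N. Pads are 22 mm wide; open, the fingers measure 114 mm over their backs; the gripper's body (76 mm by 85 mm) begins 54 mm behind the grasp point. The pads swing forward as they close: fully open they stand 13 mm farther back than shut.
Start: joints at [-1.314, 0.276, 1.505, -0, 1.361, -0.121], TCP at [212.105, -534.485, 231.328] pointing down, gripper open.
Joint ranges: [-2.89, 2.89], [-0.75, 2.08], [0.22, 2.7], [-1.18, 4.32], [0.11, 2.71], [-2.7, 2.7]. Speed limits (rad/s): [2.57, 2.57, 3.14, 3.14, 3.14, 3.14].

INTERFACE

Orientations are given as a unit quaternion [w, x, y, z].
In Python, from plant import * gives the robot as it stands.
- The arm moves only by the shell command python3 -m pendant 'ROWS' [FORCE]. ROWS is JSON, a list that holds one entry, the list of rows, each a list of 7 numbers: the shift along the tool's x, y, z in cm, then the turn, a rotation vector about the tool's x, y, z in degrees, then the opening, from -1 (shut) to 1 (fully open), so that 0 is half open. A call has 1 to 20 rows; each row shifts and turns the commanded pose from where the row before left it, along the tool's axes as they then stand; what a row does not reach is not made up. A row lasts 1/10 s, in which the tool goes at most 50 mm and 8.59 degrees, less where a joint would pass 70% of its speed; a pose out of reach is approached as far as the arm can. A call is refused whole if a number of a shift passes 5 or a number of a turn 8.59, either way. A call with a gripper value outside its range is refused whole. The fingers move at their own pace and stop on an object; FORCE is the grip in N (left out, the last holds). Time passes only in rows, so rows that do not move let the fingers close. It gives the time, the measured TCP pose, the force and the opening at its end, in the units of the state.
- observe(): the state, without advancing time (a new reading comes with each control period).
- read_camera(name): name is "scene" or "side" or "wrist"; returns (picture, depth): 384x512x3 uint8, blue, green, red; 384x512 float32, mm along the optical axis (not along the pixel's ray), 0 where there is no reading.
- camera_info(name): a dict with "vfov" (degrees; the focal length in pixels is half the picture's height over the tangent of half this angle, whatever the lens; pixels are square), "cx", "cy" (the principal point, pixels), "T" (4x4, takes a point from camera to world coordinates); the wrist camera has in their place "tool_from_camera" (4x4, takes a point from camera to tool coordinates, whose origin is the TCP and whose axes are the flange's). Camera axes: x right, y down, z forward; pixel columns grow to the right and rows downward; lengths in mm; the calibration is good to about 2 mm. A picture is of the moment at which its call begins: read the wrist's pose just before it. camera_info takes no time and is no camera call.
- hand_in(): hands the job in, once; it reports no verdict.
The state is a dict: "clock": time; "joints": joint angles; "joint_velocities": joint speeds; "effort": joint torques, N m; "tcp_pos": TCP position; "tool_rot": TCP orientation; "ft_force": force on the tool from outside, world axes, zero at the start; "moment": the same for the moment, N m; "width": finger opening in mm.
Only numpy, scipy, OpenCV 4.12 (cv2) and the standard library are available. Lean on these libraries where they do the work, as an engineer would, in place of code of your own. Each camera call takes 0.05 s, during which the arm holds its last target.

TASK

The finished wooden hold-down lies flush in the pocket of the routing jig, with no room for fingers around it: press down its broad round end, which has a ramp under it, so that the slotted end tips up out of the pocket. Lift it out and lay it flat in the empty middle bay of the tray, lowering it in rather than dropping it, with its slotted end pointing the same way as on the two hold-downs already there. Leave those two hold-downs, the mallet and the brush where they are.

Things in the scene. Friction and masses are not known exactly. Their poses are not given: they have to be found in the camera images.
- holddown_mid (a point): Middle, half-way up, of the hold-down to be moved: flat beech 150 x 60 x 30 mm, 0.11 to 0.19 kg. x runs along it, from the broad half-round nose (ends at x = -75 mm) to the slotted tail (ends square at +75); z is its top. 60 mm wide up to x = -5, tapering to 36 at +15, then 36; slot 14 wide from +24 to +60 mm. At the start level in the pocket, x along the jig's x, top flush with the jig's.
- holddown_tail (a point): Point on the same hold-down where its tail is gripped across the 36 mm width: on the centre line, half-way up, 55 mm from holddown_mid along +x. 43 mm above the bench at the start, about 65 mm when the hold-down is tipped (its top here is then about 20 mm above the jig's top).
- holddown_nose (a point): Point on the same hold-down's top face, on the centre line, 60 mm from holddown_mid towards the nose: press here. It goes down about 18 mm, under a few newtons, until the hold-down lies on the ramp; let go, the hold-down stays tipped, tail up, at about 20 degrees (0.35 rad).
- jig: Plywood routing jig, fixed: block x -108 to +102, y -66 to +66 mm, top 58 mm above the bench, on a flange board 255 x 210 x 14 mm. Origin on the bench under the pocket's middle (under holddown_mid at the start), z up. The pocket, 30 mm deep, follows the hold-down with 1.5 mm to spare; at the nose it is 63 mm wide, square, and ends at x = -84. Two knobs as high as the block at x = -75, y = +-86.
- jig_ridge (a point): Middle of the ridge across the pocket's floor, 12 mm from the jig's origin towards the nose, 28 mm above the bench. The floor is level from here to the tail (+x) and falls away as a 20 degree ramp towards the nose. A steel key 31 x 10 mm, 8 mm high, stands on the level floor inside the hold-down's slot.
- jig_clamp (a point): Foot of the jig's toggle clamp, 40 mm above the bench at x = +30, y = -84 mm of the jig. The clamp is thrown open, its bar pointing away from the pocket to 80 mm from here, highest (102 mm above the bench) at that outer end, elsewhere up to 85 mm. It is not used.
- tray_bay (a point): Middle of the floor of the tray's empty middle bay, 6 mm above the bench. The wooden tray is fixed, 190 x 287 mm, with three bays side by side, each 174 mm long (along x here) by 85 mm wide (y), parted and rimmed by strips 8 mm wide that rise 10 mm above the bay floor. +x is the way the slotted ends point. The other bays' middles are 93 mm away, at +y and -y.
- done0_mid (a point): Middle, half-way up, of a finished hold-down lying loose in the bay at +y of the empty one. Same shape and axes as the hold-down to be moved. Leave alone.
- done1_mid (a point): Middle, half-way up, of the finished hold-down lying loose in the bay at -y of the empty one. Leave alone.
- mallet: Joiner's mallet lying on the bench: head 62 x 120 x 58 mm, handle 20 mm thick reaching 220 mm from the head's middle along +x. Origin on the bench under the head's middle. Leave alone.
- brush: Bench brush standing on its bristles: 150 x 45 mm, 62 mm high, handle reaching 175 mm from the middle along +x, 74 mm high. Origin on the bench under its middle. Leave alone.
Things that resemble listed ones, but are neither listed nor needed, are in the scene too. Leave any red look-alike of the part that bears holddown_mid alone.

How it is judged (in metres and radians):
On the way, in this order (a step that is already met when the one before it is completed fails the run):
1. the hold-down is tipped up in the pocket, slotted end raised (by more than 0.25 rad) (angle between holddown_mid's own z axis and vertical above 0.25 rad and z of holddown_tail in the frame of jig above 0.055 m and horizontal distance between holddown_mid and jig below 0.025 m), for 0.2 s.
2. the hold-down is lifted clear of the jig in the fingers (height (world z) of holddown_mid above 0.085 m and contact force between holddown and the fingers above 1 N and contact force between holddown and jig below 0.1 N), for 0.2 s.
3. the hold-down is brought down into the empty bay, its middle within 13 mm of its resting height, still in the fingers (horizontal distance between holddown_mid and tray_bay below 0.035 m and z of holddown_mid in the frame of tray_bay below 0.028 m and contact force between holddown and the fingers above 0.5 N).
At the end, for the whole second after the job is handed in: The hold-down lies flat in the empty middle bay (within 20 mm of its middle each way, 4 mm in height, 0.06 rad of level), slotted end pointing as on the two others (0.25 rad), let go and at rest; those two within 20 mm, mallet and brush within 30 mm, of where they lay (x of holddown_mid in the frame of tray_bay between -0.02 and 0.02 m and y of holddown_mid in the frame of tray_bay between -0.02 and 0.02 m and z of holddown_mid in the frame of tray_bay between 0.011 and 0.019 m and x of holddown_tail in the frame of tray_bay above 0.02 m and angle between the x axis of holddown_mid and the x axis of tray_bay, either way round below 0.25 rad and angle between the z axis of holddown_mid and the z axis of tray_bay, either way round below 0.06 rad and linear speed of holddown below 0.02 m/s and distance of each of done0_mid, done1_mid from where it was at the start of the episode below 0.02 m and distance of each of mallet, brush from where it was at the start of the episode below 0.03 m); the robot touches nothing.
It fails at once if a finished hold-down is shifted by more than 20 mm (distance of any of done0_mid, done1_mid from where it was at the start of the episode above 0.02 m).
It fails at once if the mallet or the brush is shifted by more than 30 mm (distance of any of mallet, brush from where it was at the start of the episode above 0.03 m).
It also fails if it takes over 48 s, if anything falls off the work surface, if the arm or the gripper's body presses on something with over 40 N, if the wrist force passes 120 N, or if a joint passes its speed limit or range.

## Working session

There is one attempt and no reset: what is moved stays moved. The work goes in short steps, Python scripts to look and compute and a shell command to move; the robot and the scene stay as the last step left them, time stands still between calls to the robot, and variables do not carry over. Pictures are saved under pics/ and viewed, and the job is handed in when it is done.

```bash
ls; mkdir -p pics; python3 - <<'E'
from plant import *
import cv2,numpy as np,pickle
print(observe())
D={}
for n in ["scene","side","wrist"]:
    im,d=read_camera(n); D[n]=(im,d,camera_info(n)); cv2.imwrite(f"pics/{n}0.png",im)
    print(n,D[n][2])
pickle.dump(D,open("d0.pkl","wb"))
cv2.imwrite("pics/scene0b.png",cv2.resize(D["scene"][0],(800,600),interpolation=cv2.INTER_CUBIC))
cv2.imwrite("pics/side0b.png",cv2.resize(D["side"][0],(800,600),interpolation=cv2.INTER_CUBIC))
E
```

```text
pics
{'clock': 0.0, 'joints': array([-1.31397327e+00,  2.76595853e-01,  1.50615918e+00,  1.49426848e-05,
        1.36068728e+00, -1.21009645e-01]), 'joint_velocities': array([ 9.90955646e-05, -1.47215731e-03, -1.96637337e-03,  1.13946581e-03,
        6.79310072e-04,  6.61008328e-04]), 'effort': array([-4.51241258e-04, -4.16772830e+01, -2.45807844e+01, -1.72934870e-04,
        1.12783894e-02, -8.83982354e-08]), 'tcp_pos': array([ 211.97898068, -533.92235056,  230.42884022]), 'tool_rot': array([-9.23195322e-04,  9.82208189e-01,  1.87793018e-01, -5.54652273e-05]), 'ft_force': array([ 0.32900662,  0.43185566, -0.92380555]), 'moment': array([-0.0269216 , -0.01208266, -0.03849566]), 'width': 84.99890737979109}
scene {'vfov': 47.733932008843624, 'cx': 249.92147104943393, 'cy': 191.25269528031842, 'T': array([[-4.42531561e-01,  7.66528943e-01, -4.65402188e-01,
         1.01870983e+03],
       [ 8.96613611e-01,  3.87357497e-01, -2.14565144e-01,
         2.34365227e+02],
       [ 1.58066337e-02, -5.12237785e-01, -8.58698202e-01,
         1.00368609e+03],
       [ 0.00000000e+00,  0.00000000e+0
[... 227 characters left out ...]
   [-4.33117050e-02,  6.29247220e-01, -7.75997443e-01,
         8.24865467e+02],
       [-1.19492177e-02, -7.76997032e-01, -6.29390839e-01,
         7.40388557e+02],
       [ 0.00000000e+00,  0.00000000e+00,  0.00000000e+00,
         1.00000000e+00]])}
wrist {'vfov': 63.515616856580564, 'cx': 257.47069587162866, 'cy': 189.6013964915032, 'tool_from_camera': array([[-6.66238119e-04, -9.51600660e-01, -3.07336526e-01,
         7.87061873e+01],
       [ 9.99999724e-01, -7.34756137e-04,  1.07232580e-04,
         2.37162631e-01],
       [-3.27859993e-04, -3.07336370e-01,  9.51600887e-01,
        -1.42414938e+02],
       [ 0.00000000e+00,  0.00000000e+00,  0.00000000e+00,
         1.00000000e+00]])}
```

View pics/scene0b.png

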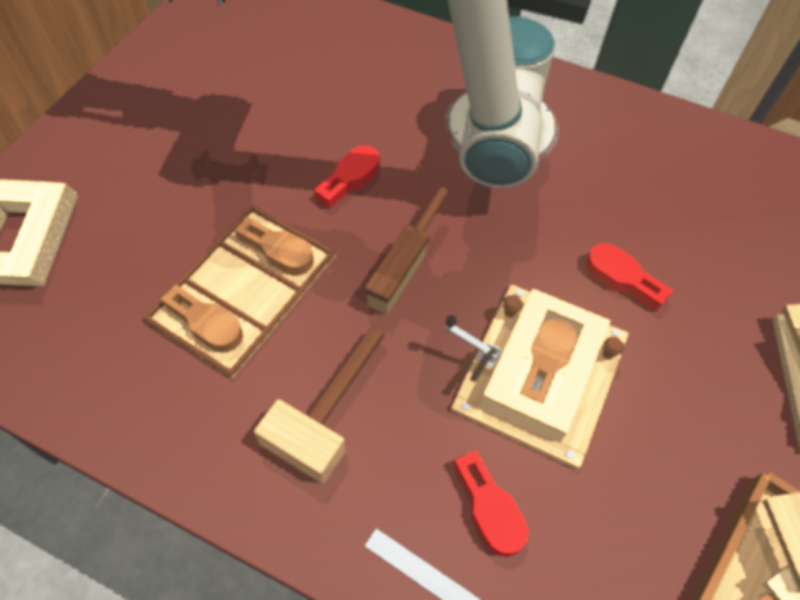

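View pics/side0b.png

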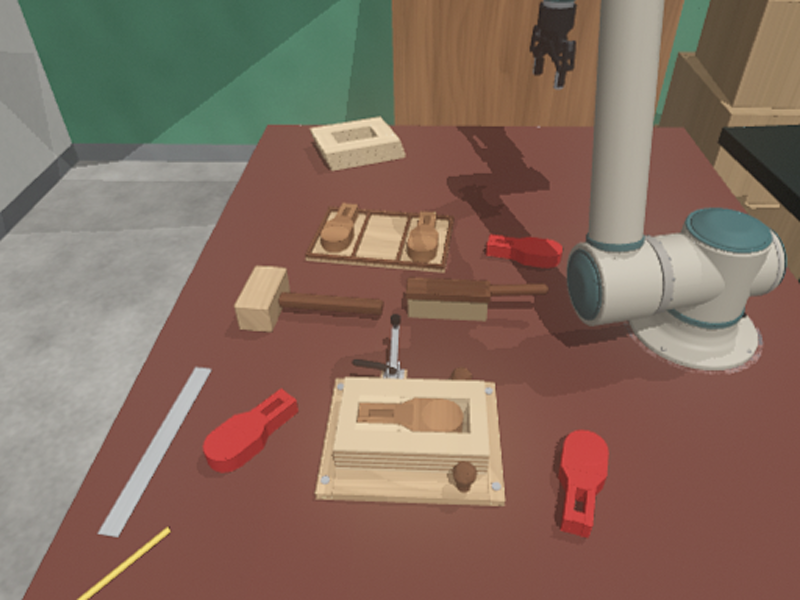

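The scene view shows the jig at about (545,365) in the 800-wide picture. The hold-down's nose points to the robot at (558,335) and its tail to (537,385). The tray is at (240,290) with slotted ends to the upper left. I'll enlarge both for corner pixels.

```bash
python3 - <<'E'
import cv2,pickle
D=pickle.load(open("d0.pkl","rb"))
s=D["scene"][0]; t=D["side"][0]
# scene jig crop u 280-410, v 175-300 x5 ; tray u 90-220, v130-245 x5
cv2.imwrite("pics/cj.png",cv2.resize(s[175:300,280:410],None,fx=6,fy=4.8*1.0 if 0 else 4.8,interpolation=cv2.INTER_CUBIC) if 0 else cv2.resize(s[178:298,280:410],None,fx=5,fy=5,interpolation=cv2.INTER_CUBIC))
cv2.imwrite("pics/ct.png",cv2.resize(s[130:245,90:220],None,fx=5,fy=5,interpolation=cv2.INTER_CUBIC))
cv2.imwrite("pics/cjs.png",cv2.resize(t[235:325,195:330],None,fx=5,fy=5,interpolation=cv2.INTER_CUBIC))
E
```

```text
(no output)
```

View pics/cj.png

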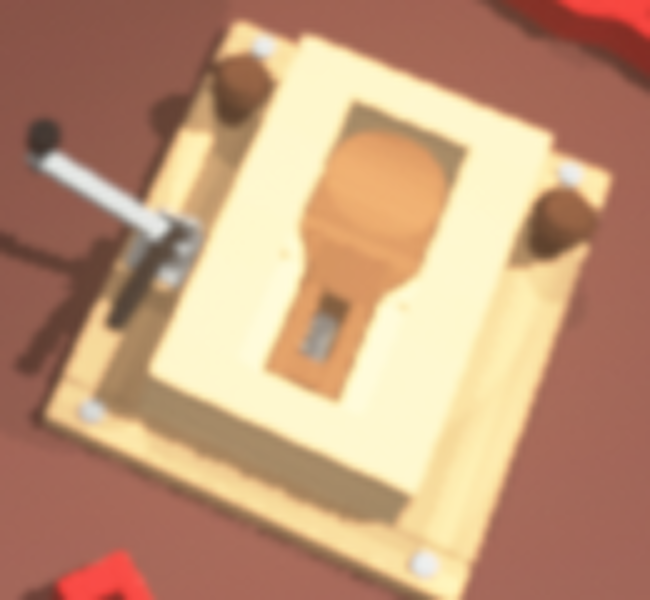

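View pics/ct.png

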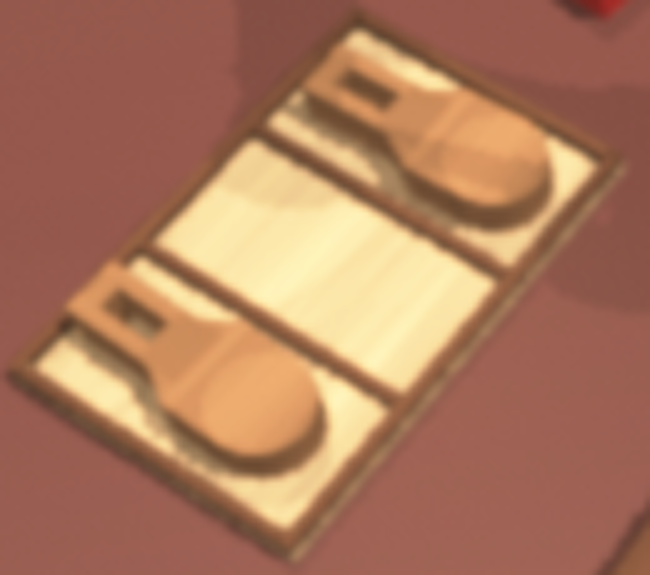

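View pics/cjs.png

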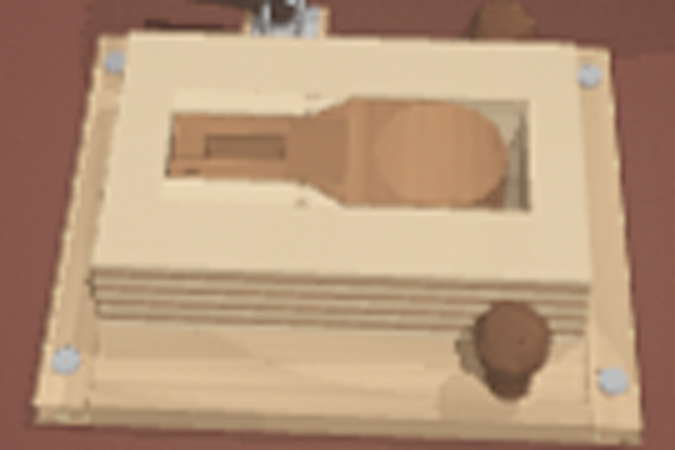

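```bash
cat > h.py <<'E'
import numpy as np, pickle
from scipy.optimize import least_squares
from scipy.spatial.transform import Rotation as R
def proj(ci,P):
    T=ci["T"]; p=(np.asarray(P)-T[:3,3])@T[:3,:3]
    f=192/np.tan(np.radians(ci["vfov"]/2))
    return np.c_[ci["cx"]+f*p[:,0]/p[:,2], ci["cy"]+f*p[:,1]/p[:,2]]
def place(q,L):
    c,s=np.cos(q[2]),np.sin(q[2]); L=np.asarray(L,float)
    return np.c_[q[0]+c*L[:,0]-s*L[:,1], q[1]+s*L[:,0]+c*L[:,1], L[:,2]]
def up(c,off,s=5): return (np.asarray(c,float)+.5)/s-.5+np.array(off)
def fit(obs,q0):
    f=lambda q: np.concatenate([(proj(ci,place(q,L))-px).ravel() for ci,L,px in obs])
    r=least_squares(f,q0,x_scale=[100,100,1]); return r.x, r.fun.reshape(-1,2)
E
python3 - <<'E'
from h import *
D=pickle.load(open("d0.pkl","rb")); sc=D["scene"][2]; sd=D["side"][2]
J=[(-108,-66,58),(-108,66,58),(102,66,58),(102,-66,58)]
o1=(sc,J,up([(302,36),(552,135),(412,497),(150,375)],(280,178)))
o2=(sd,J,up([(578,45),(590,285),(92,270),(130,32)],(195,235)))
for o in ([o1],[o2],[o1,o2]):
    q,r=fit(o,[500,150,0]); print(q,np.round(r,1).tolist())
W=[(95,143.5,16),(95,-143.5,16),(-95,-143.5,16),(-95,143.5,16)]
o=[(sc,W,up([(12,372),(358,12),(620,165),(292,553)],(90,130)))]
W2=[(87,42.5,6),(87,-42.5,6),(-87,-42.5,6),(-87,42.5,6)]
ob=[(sc,W2,up([(157,243),(257,138),(497,285),(405,392)],(90,130)))]
for x in (o,ob,o+ob):
    q,r=fit(x,[500,-300,-1.5]); print(q,np.round(r,1).tolist())
E
```

```text
[ 4.91885026e+02  2.62246327e+02 -2.13043702e-03] [[0.2, -0.2], [-0.3, 0.4], [0.6, -0.2], [-0.5, -0.0]]
[ 4.89715986e+02  2.63552989e+02 -7.53228452e-03] [[-0.4, 0.5], [0.6, -0.1], [-0.3, -0.7], [-0.1, 0.4]]
[ 4.90562499e+02  2.62815147e+02 -4.92615063e-03] [[0.7, -0.5], [0.2, 0.2], [0.9, -0.5], [-0.2, -0.5], [-0.8, 0.1], [0.3, -0.5], [-0.5, -0.8], [-0.5, 0.2]]
[ 572.43019304 -251.56701102   -1.68772005] [[-1.2, 0.1], [-0.1, -0.6], [1.5, -1.1], [-0.2, 1.0]]
[ 567.34844318 -256.60384777   -1.69349819] [[-0.9, -0.4], [-0.3, -0.6], [1.4, -0.5], [-0.1, 1.2]]
[ 569.95386481 -254.04478049   -1.68827794] [[-1.4, -1.0], [-0.3, -1.5], [1.2, -2.1], [-0.5, -0.2], [-0.8, 0.9], [-0.2, 0.5], [1.7, 0.5], [0.4, 2.3]]
```

```bash
python3 -m pendant '[[[4,-1.1,0,0,0,0,1],[4,-1.1,0,0,0,0,1],[4,-1.1,0,0,0,0,1],[4,-1.1,0,0,0,0,1],[4,-1.1,0,0,0,0,1],[4,-1.1,0,0,0,0,1],[4,-1.1,0,0,0,0,1],[4,-1.1,0,0,0,0,1],[4,-1.1,0,0,0,0,1],[4,-1.1,0,0,0,0,1],[4,-1.1,0,0,0,0,1],[4,-1.1,0,0,0,0,1],[0,0,0,0,0,0,1],[0,0,0,0,0,0,1]]]'
python3 - <<'E'
from plant import *
import cv2,pickle
o=observe(); im,d=read_camera("wrist"); pickle.dump((o,im,d,camera_info("wrist")),open("w1.pkl","wb"))
cv2.imwrite("pics/w1.png",cv2.resize(im,(800,600),interpolation=cv2.INTER_CUBIC)); print(o["tcp_pos"],o["tool_rot"])
E
```

```text
clock: 1.55
tcp_pos: [609.7, -234.0, 230.5]
tool_rot: [-0.0, 0.982, 0.189, -0.001]
ft_force: [-0.0, -0.3, 0.4]
width: 85.6
[ 609.72458003 -233.96253028  230.45886093] [-2.00683761e-04  9.82019657e-01  1.88776676e-01 -8.48159993e-04]
```

View pics/w1.png

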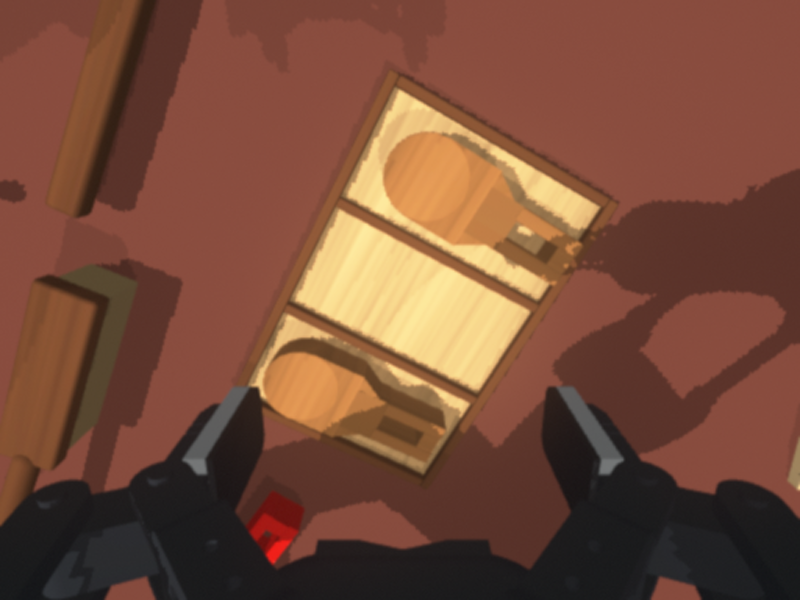

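Wrist view: tray corners are at (395,72), (617,203), (427,485) and (245,388). The middle-bay strips run (341,203)-(541,302) and (291,308)-(476,397). Slotted ends point right, away from the mallet and brush.

```bash
cat >> h.py <<'E'
def wci(o,ci):
    q=o["tool_rot"]; T=np.eye(4); T[:3,:3]=R.from_quat([q[1],q[2],q[3],q[0]]).as_matrix(); T[:3,3]=o["tcp_pos"]
    c=dict(ci); c["T"]=T@ci["tool_from_camera"]; return c
E
python3 - <<'E'
from h import *
import cv2
o,im,d,ci=pickle.load(open("w1.pkl","rb")); c=wci(o,ci)
px=lambda a:(np.array(a,float)+.5)/1.5625-.5
W=[(-95,143.5,16),(95,143.5,16),(95,-143.5,16),(-95,-143.5,16)]
S=[(-91,46.5,16),(91,46.5,16),(-91,-46.5,16),(91,-46.5,16)]
A=(c,W,px([(395,72),(617,203),(427,485),(245,388)]))
B=(c,S,px([(341,203),(541,302),(291,308),(476,397)]))
for x in ([A],[B],[A,B]):
    q,r=fit(x,[570,-254,-1.69]); print(q,np.round(r,1).tolist())
pr=lambda L:np.round((proj(c,place(q,L))+.5)*1.5625-.5).astype(int)
v=cv2.resize(im,(800,600),interpolation=cv2.INTER_CUBIC)
for L in ([(-87,42.5,6),(87,42.5,6),(87,-42.5,6),(-87,-42.5,6)],W): cv2.polylines(v,[pr(L)],True,(255,0,0),1)
cv2.imwrite("pics/w1o.png",v[40:520,200:660])
E
```

```text
[ 571.2609222  -260.26410947   -1.68997901] [[0.3, -4.3], [5.3, -0.4], [2.3, 2.7], [-8.5, 6.8]]
[ 571.34014036 -259.9411045    -1.67312664] [[-4.1, -3.0], [3.3, 3.8], [-4.5, -1.5], [6.0, 2.8]]
[ 571.25689449 -260.16641339   -1.68590668] [[-0.5, -4.2], [5.0, -1.0], [2.7, 2.6], [-8.3, 7.2], [-3.0, -3.5], [3.3, 4.9], [-4.4, -2.4], [5.3, 3.4]]
```

View pics/w1o.png

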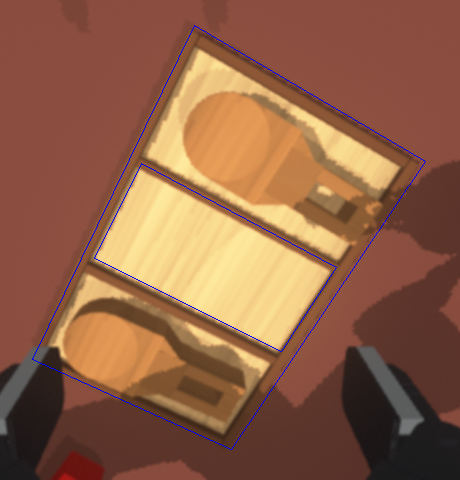

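```bash
python3 - <<'E'
from h import *
o,im,d,ci=pickle.load(open("w1.pkl","rb")); c=wci(o,ci)
f=192/np.tan(np.radians(ci["vfov"]/2)); print("f",f)
px=lambda a:(np.array(a,float)+.5)/1.5625-.5
L=[(-95,143.5,16),(95,143.5,16),(95,-143.5,16),(-95,-143.5,16),(-91,46.5,16),(91,46.5,16),(-91,-46.5,16),(91,-46.5,16)]
P=px([(395,72),(617,203),(427,485),(245,388),(341,203),(541,302),(291,308),(476,397)])
def res(q,h=0):
    X=place(q,L); p=proj(c,X); u=(p-[c["cx"],c["cy"]])/f; r2=(u**2).sum(1)
    return ((u*(1+q[3]*r2)[:,None])*f+[c["cx"],c["cy"]]-P).ravel()
r=least_squares(res,[570,-254,-1.69,0],x_scale=[100,100,1,.1]); print(r.x,np.round(r.fun.reshape(-1,2),1).tolist())
# depth check: tray floor pixel & bench pixel
for uv in [(266,176),(440,40),(150,90),(60,40)]:
    z=d[uv[1],uv[0]]; p=np.array([(uv[0]-c["cx"])/f*z,(uv[1]-c["cy"])/f*z,z,1]); print(uv,z,(c["T"]@p)[:3])
E
```

```text
f 310.17406653058447
[ 5.72943248e+02 -2.60360919e+02 -1.68596288e+00 -2.17558175e-01] [[0.5, 1.8], [-2.0, 1.1], [2.7, -2.5], [-3.9, 3.8], [-1.8, -4.0], [2.3, 3.6], [-2.9, -3.6], [5.1, 1.3]]
(266, 176) 379.31497 [ 592.83127316 -252.0772234     6.83612594]
(440, 40) 339.19257 [ 8.04215501e+02 -3.71488159e+02 -4.66073479e-01]
(150, 90) 355.18768 [ 6.36417535e+02 -9.10029009e+01 -2.53558298e-01]
(60, 40) 303.18387 [653.87851176  -8.76054062  39.29791236]
```

```bash
python3 - <<'E'
from h import *
o,im,d,ci=pickle.load(open("w1.pkl","rb")); c=wci(o,ci)
D=pickle.load(open("d0.pkl","rb")); sc=D["scene"][2]
def ray(c,P,z):
    f=192/np.tan(np.radians(c["vfov"]/2)); out=[]
    for u,v in P:
        r=c["T"][:3,:3]@[(u-c["cx"])/f,(v-c["cy"])/f,1]; t=c["T"][:3,3]; out.append(t+r*(z-t[2])/r[2])
    return np.array(out)
px=lambda a:(np.array(a,float)+.5)/1.5625-.5
for c_,P in ((c,px([(395,72),(617,203),(427,485),(245,388)])),(sc,up([(292,553),(12,372),(358,12),(620,165)],(90,130)))):
    X=ray(c_,P,16); print(np.round(X,1).tolist(),np.linalg.norm(X-np.roll(X,-1,0),axis=1),X.mean(0))
for c_,P in ((c,px([(341,203),(541,302),(291,308),(476,397)])),):
    X=ray(c_,P,16); print(np.round(X,1).tolist(),np.linalg.norm(X[0]-X[2]),np.linalg.norm(X[1]-X[3]),X.mean(0))
E
```

```text
[[721.1, -184.2, 16.0], [699.8, -366.3, 16.0], [420.4, -332.8, 16.0], [453.7, -156.4, 16.0]] [183.29660458 281.37515028 179.52036478 268.86784297] [ 573.77908039 -259.94370672   16.        ]
[[723.5, -175.1, 16.0], [702.2, -360.2, 16.0], [420.6, -327.8, 16.0], [446.1, -142.4, 16.0]] [186.39577897 283.45097681 187.10730126 279.33250392] [ 573.11596972 -251.38568895   16.        ]
[[625.4, -179.6, 16.0], [611.1, -349.3, 16.0], [534.5, -170.4, 16.0], [516.6, -336.8, 16.0]] 91.35531313899054 95.34581608518089 [ 571.93039512 -259.0165013    16.        ]
```

```bash
python3 - <<'E'
import cv2,pickle
D=pickle.load(open("d0.pkl","rb")); t=D["side"][0]
cv2.imwrite("pics/cts.png",cv2.resize(t[125:180,190:300],None,fx=7,fy=7,interpolation=cv2.INTER_CUBIC))
E
```

```text
(no output)
```

View pics/cts.png

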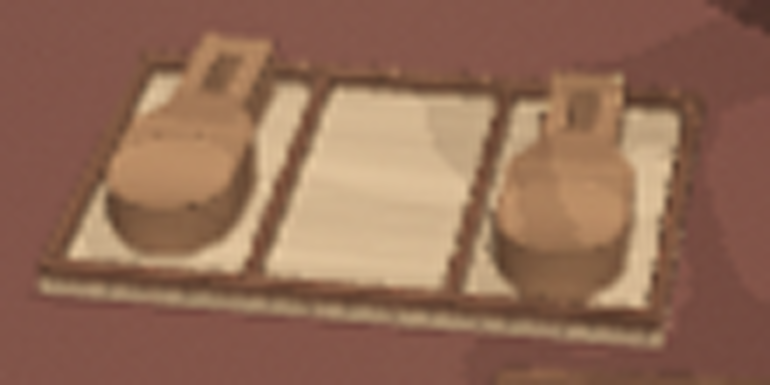

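```bash
python3 - <<'E'
from h import *
D=pickle.load(open("d0.pkl","rb")); sc=D["scene"][2]; sd=D["side"][2]
W=[(95,143.5,16),(95,-143.5,16),(-95,-143.5,16),(-95,143.5,16)]
S=[(91,46.5,16),(-91,46.5,16),(91,-46.5,16),(-91,-46.5,16)]
A=(sd,W,up([(140,55),(705,97),(660,325),(38,270)],(190,125),7))
B=(sd,S,up([(320,75),(255,275),(500,95),(455,292)],(190,125),7))
C=(sc,W,up([(12,372),(358,12),(620,165),(292,553)],(90,130)))
for x in ([A],[B],[A,B],[C],[A,B,C]):
    q,r=fit(x,[570,-254,-1.69]); print(q,np.round(r,1).tolist())
E
```

```text
[ 567.1407528  -251.22168186   -1.68961452] [[0.1, -0.2], [-0.0, -0.1], [0.4, 0.1], [-0.5, 0.0]]
[ 567.11077238 -253.14520968   -1.65369839] [[-0.0, -0.5], [-0.5, 1.2], [0.5, -1.9], [0.1, 0.7]]
[ 567.02080349 -252.17606723   -1.67689894] [[-0.3, -0.1], [-0.3, -0.5], [0.9, -0.4], [-0.2, 0.2], [0.6, -0.5], [-1.1, 1.1], [1.1, -1.5], [-0.6, 1.0]]
[ 572.43019297 -251.56701106   -1.68772005] [[-1.2, 0.1], [-0.1, -0.6], [1.5, -1.1], [-0.2, 1.0]]
[ 569.15964886 -252.35809085   -1.68320384] [[-0.6, -0.3], [-0.8, -0.4], [0.0, -0.3], [-1.0, -0.0], [0.2, -0.6], [-1.9, 1.0], [0.6, -1.5], [-1.5, 1.0], [-0.6, -0.7], [0.0, -1.5], [1.7, -2.3], [0.6, -0.2]]
```

```bash
python3 -m pendant '[[[0.14,-4.06,0,0,0,0,-1],[0.14,-4.06,0,0,0,0,-1],[0.14,-4.06,0,0,0,0,-1],[0.14,-4.06,0,0,0,0,-1],[0.14,-4.06,0,0,0,0,-1],[0.14,-4.06,0,0,0,0,-1],[0.14,-4.06,0,0,0,0,-1],[0.14,-4.06,0,0,0,0,-1],[0.14,-4.06,0,0,0,0,-1],[0.14,-4.06,0,0,0,0,-1],[0.14,-4.06,0,0,0,0,-1],[0.14,-4.06,0,0,0,0,-1],[0.14,-4.06,0,0,0,0,-1]]]'
python3 -m pendant '[[[0,0,0,0,0,-8.33,-1],[0,0,0,0,0,-8.33,-1],[0,0,0,0,0,-8.33,-1],[0,0,0,0,0,-8.33,-1],[0,0,0,0,0,-8.33,-1],[0,0,0,0,0,-8.33,-1],[0,0,0,0,0,-8.33,-1],[0,0,0,0,0,-8.33,-1],[0,0,0,0,0,-8.33,-1],[0,0,0,0,0,-8.33,-1],[0,0,0,0,0,-8.33,-1],[0,0,0,0,0,-8.33,-1],[0,0,0,0,0,-8.33,-1],[0,0,0,0,0,-8.33,-1],[0,0,0,0,0,-8.33,-1],[0,0,0,0,0,-8.33,-1],[0,0,0,0,0,-8.33,-1],[0,0,0,0,0,-8.33,-1],[0,0,0,0,0,-8.33,-1],[0,0,0,0,0,0,-1]]]'
python3 - <<'E'
from plant import *
import cv2,pickle
o=observe(); im,d=read_camera("wrist"); pickle.dump((o,im,d,camera_info("wrist")),open("w2.pkl","wb"))
cv2.imwrite("pics/w2.png",cv2.resize(im,(800,600),interpolation=cv2.INTER_CUBIC)); print(o["tcp_pos"],o["tool_rot"],o["joints"],o["ft_force"],o["width"])
E
```

```text
clock: 2.9
tcp_pos: [431.0, 262.3, 231.6]
tool_rot: [0.0, 0.982, 0.187, 0.0]
ft_force: [1.5, 0.2, 0.1]
width: 0.3
clock: 4.9
tcp_pos: [431.7, 261.0, 231.4]
tool_rot: [0.0, 0.002, 1.0, -0.0]
ft_force: [-0.4, -0.5, 0.2]
width: -0.2
[431.7422175  261.04183125 231.40894498] [ 6.38826635e-05  1.89093296e-03  9.99998169e-01 -2.87384576e-04] [ 4.06241548e-01  1.69558711e-01  1.64833064e+00 -5.96366190e-04
  1.32381420e+00 -1.16062708e+00] [-0.42492272 -0.49919483  0.21704806] -0.1592313712511569
```

View pics/w2.png

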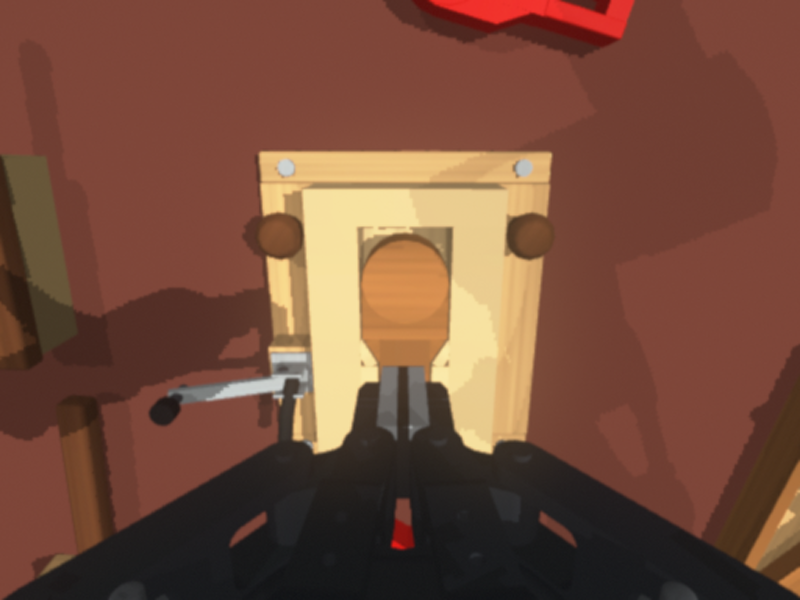

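```bash
python3 - <<'E'
from h import *
o,im,d,ci=pickle.load(open("w2.pkl","rb")); c=wci(o,ci); f=192/np.tan(np.radians(c["vfov"]/2))
for uv in [(303,188),(505,188),(358,227),(453,227),(405,235),(361,285),(449,285)]:
    u,v=(np.array(uv)+.5)/1.5625-.5; r=c["T"][:3,:3]@[(u-c["cx"])/f,(v-c["cy"])/f,1]; t=c["T"][:3,3]; print(uv,np.round(t+r*(58-t[2])/r[2],1))
E
```

```text
(303, 188) [382.  197.2  58. ]
(505, 188) [382.5 326.2  58. ]
(358, 227) [407.1 231.5  58. ]
(453, 227) [407.4 293.7  58. ]
(405, 235) [412.6 262.2  58. ]
(361, 285) [446.7 232.2  58. ]
(449, 285) [447. 292.  58.]
```

```bash
python3 -m pendant '[[[0.1,0.15,4,0,0,0,-1],[0,0,4,0,0,0,-1],[0,0,4,0,0,0,-1],[0,0,3.5,0,0,0,-1],[0,0,0.6,0,0,0,-1],[0,0,0.5,0,0,0,-1],[0,0,0.4,0,0,0,-1],[0,0,0.4,0,0,0,-1],[0,0,0,0,0,0,-1]]]'
```

```text
clock: 5.85
tcp_pos: [431.3, 264.3, 58.0]
tool_rot: [0.001, 0.001, 1.0, 0.0]
ft_force: [-0.6, 0.4, 0.4]
width: -0.1
```

```bash
python3 -m pendant '[[[0,0,0.2,0,0,0,-1],[0,0,0.2,0,0,0,-1],[0,0,0.2,0,0,0,-1],[0,0,0.2,0,0,0,-1],[0,0,0.2,0,0,0,-1],[0,0,0.2,0,0,0,-1]]]'; python3 -m pendant '[[[0,0,0.2,0,0,0,-1],[0,0,0,0,0,0,-1]]]'
```

```text
clock: 6.45
tcp_pos: [430.8, 264.0, 45.1]
tool_rot: [-0.0, 0.001, 1.0, -0.0]
ft_force: [-0.7, 0.5, 7.7]
width: -0.1
clock: 6.65
tcp_pos: [430.9, 264.1, 44.9]
tool_rot: [0.0, 0.001, 1.0, 0.0]
ft_force: [-2.8, -1.7, 14.5]
width: -0.2
```

```bash
python3 - <<'E'
from plant import *
import cv2,pickle
im,d=read_camera("side"); pickle.dump((im,d),open("s3.pkl","wb"))
cv2.imwrite("pics/s3.png",cv2.resize(im[200:330,170:340],None,fx=4.5,fy=4.5,interpolation=cv2.INTER_CUBIC))
E
```

```text
(no output)
```

View pics/s3.png

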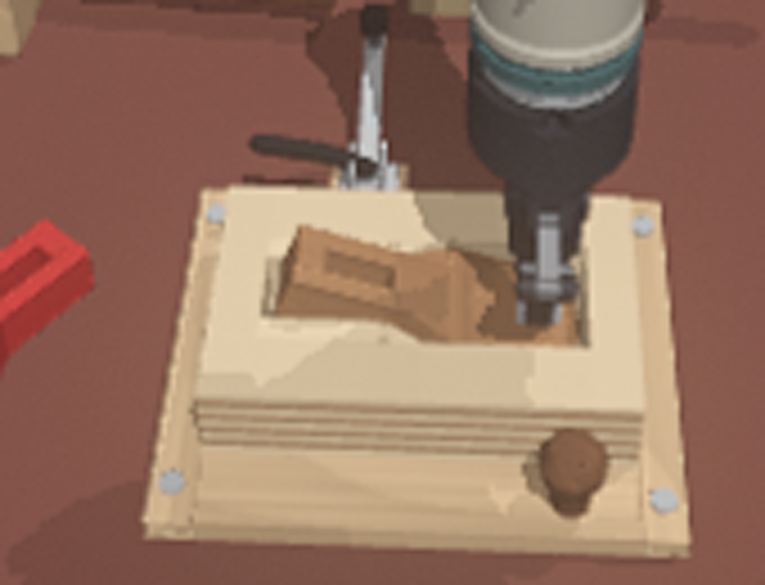

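Side view: the hold-down is tipped, tail up at (300,250), and the fingers are on the nose at (540,315) with 14 N, so it is seated on the ramp. Backing off and moving above the tail.

```bash
python3 -m pendant '[[[0,0,-1,0,0,0,-1],[0,0,-3,0,0,0,-1],[0,0,-4,0,0,0,-1],[-2,-0.1,-2.5,0,0,0,1],[-4,0,0,0,-5,0,1],[0,0,0,0,-5,0,1],[0,0,0,0,-5,0,1],[0,0,0,0,-5,0,1],[0,0,0,0,0,0,1],[0,0,0,0,0,0,1]]]'
python3 - <<'E'
from plant import *
from h import *
import cv2
o=observe(); im,d=read_camera("wrist"); pickle.dump((o,im,d,camera_info("wrist")),open("w4.pkl","wb"))
cv2.imwrite("pics/w4.png",cv2.resize(im,(800,600),interpolation=cv2.INTER_CUBIC)); print(o["tcp_pos"],o["tool_rot"],o["joints"],o["ft_force"],o["width"])
E
```

```text
clock: 7.7
tcp_pos: [490.7, 263.2, 148.5]
tool_rot: [0.173, 0.0, 0.985, -0.0]
ft_force: [1.5, -0.0, -0.1]
width: 85.6
[490.67228599 263.24197336 148.54766095] [ 1.73258038e-01  3.06460578e-04  9.84876416e-01 -5.36113941e-05] [ 0.46884476  0.18047993  1.92065983 -0.23085015  0.74068517 -0.95409604] [ 1.5234714  -0.03659168 -0.10883688] 85.57311722371222
```

View pics/w4.png

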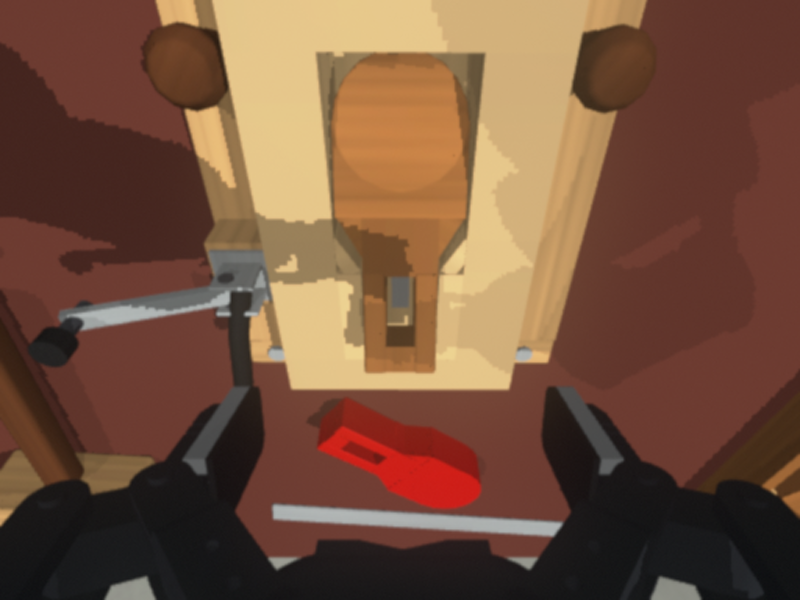

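```bash
python3 - <<'E'
from h import *
o,im,d,ci=pickle.load(open("w4.pkl","rb")); c=wci(o,ci); f=192/np.tan(np.radians(c["vfov"]/2))
for uv in [(375,300),(426,300),(375,340),(426,340),(375,366),(400,366),(426,366),(400,371),(400,345),(400,100),(400,200)]:
    u,v=(np.array(uv)+.5)/1.5625-.5; z=d[int(round(v)),int(round(u))]; print(uv,z,np.round((c["T"]@[(u-c["cx"])/f*z,(v-c["cy"])/f*z,z,1])[:3],1))
E
```

```text
(375, 300) 233.43095 [512.5 249.5  72.3]
(426, 300) 232.82805 [512.2 274.1  72.8]
(375, 340) 238.81262 [531.4 249.2  80.2]
(426, 340) 239.88324 [532.2 274.4  79.4]
(375, 366) 245.58923 [546.5 248.8  83.3]
(400, 366) 243.58467 [545.  261.5  84.7]
(426, 366) 244.08488 [545.4 274.6  84.3]
(400, 371) 245.62547 [548.5 261.5  84.8]
(400, 345) 241.9378 [535.5 261.5  79.4]
(400, 100) 206.63527 [428.6 261.8  41. ]
(400, 200) 219.69571 [468.3 261.7  55.2]
```

```bash
python3 -m pendant '[[[-0.8,-0.1,2,0,0,0,1],[-0.83,0,2,0,0,0,1],[0,0,2,0,0,0,1],[0,0,2,0,0,0,1],[0,0,1.8,0,0,0,1],[0,0,0,0,0,0,1]]]' 80
python3 - <<'E'
from plant import *
from h import *
import cv2
im,d=read_camera("side"); cv2.imwrite("pics/s5.png",cv2.resize(im[200:330,170:340],None,fx=4.5,fy=4.5,interpolation=cv2.INTER_CUBIC))
im,d=read_camera("wrist"); cv2.imwrite("pics/w5.png",im)
E
```

```text
clock: 8.35
tcp_pos: [540.5, 261.1, 59.5]
tool_rot: [0.172, 0.001, 0.985, -0.001]
ft_force: [-1.0, -0.2, 0.4]
width: 85.2
```

View pics/s5.png

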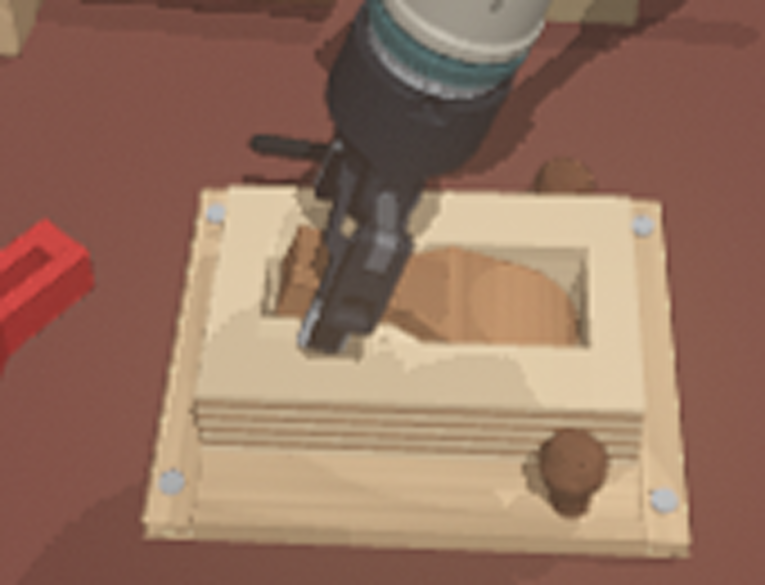

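View pics/w5.png

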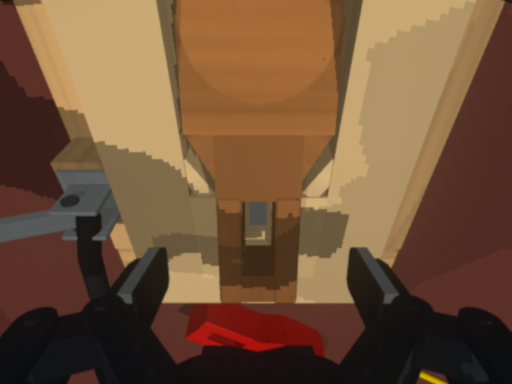

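Side and wrist views show the open fingers straddling the raised tail (wrist: tail 219–298, fingers 167/349, so centred). Raising 2 mm and closing.

```bash
python3 -m pendant '[[[0,0,-0.2,0,0,0,1],[0,0,0,0,0,0,-1],[0,0,0,0,0,0,-1],[0,0,0,0,0,0,-1],[0,0,0,0,0,0,-1],[0,0,0,0,0,0,-1],[0,0,0,0,0,0,-1]]]' 80
```

```text
clock: 9.15
tcp_pos: [539.1, 262.0, 64.0]
tool_rot: [0.174, 0.001, 0.985, -0.0]
ft_force: [-0.9, -0.1, 4.0]
width: 34.2
```

```bash
python3 -m pendant '[[[-0.17,0,-0.47,0,0,0,-1],[-0.34,0,-0.94,0,0,0,-1],[-0.34,0,-0.94,0,0,0,-1],[-0.34,0,-0.94,0,0,0,-1],[-0.51,0,-1.41,0,0,0,-1],[-0.51,0,-1.41,0,0,0,-1],[-0.51,0,-1.41,0,0,0,-1],[-0.68,0,-1.88,0,0,0,-1],[-0.68,0,-1.88,0,0,0,-1],[-0.68,0,-1.88,0,0,0,-1],[0,0,0,0,0,0,-1],[0,0,0,0,0,0,-1],[0,0,0,0,0,0,-1]]]'
python3 - <<'E'
from plant import *
from h import *
import cv2
im,d=read_camera("side"); cv2.imwrite("pics/s6.png",cv2.resize(im[120:330,150:400],None,fx=2.8,fy=2.8,interpolation=cv2.INTER_CUBIC))
o=observe();im,d=read_camera("wrist"); pickle.dump((o,im,d,camera_info("wrist")),open("w6.pkl","wb"))
cv2.imwrite("pics/w6.png",im);print(o["joints"])
E
```

```text
clock: 10.45
tcp_pos: [537.7, 261.5, 202.2]
tool_rot: [0.172, 0.001, 0.985, -0.001]
ft_force: [-0.1, -0.1, -1.0]
width: 34.2
[ 0.42229677  0.18450047  1.76256395 -0.18268489  0.88527119 -1.05336431]
```

View pics/s6.png

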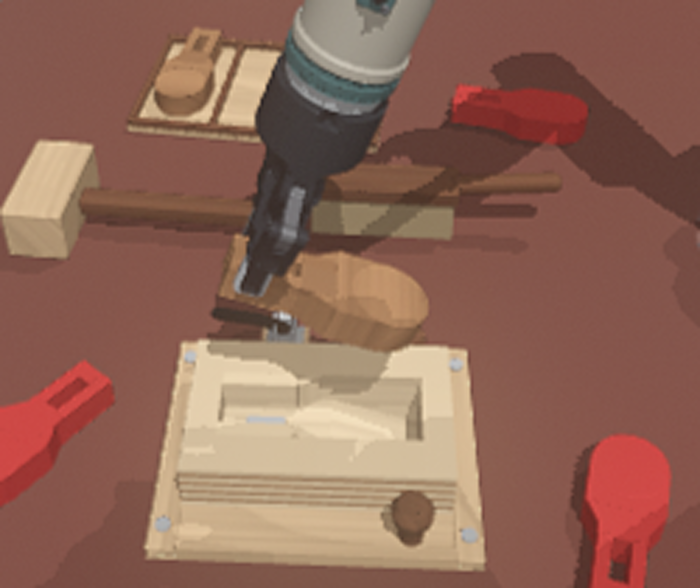

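View pics/w6.png

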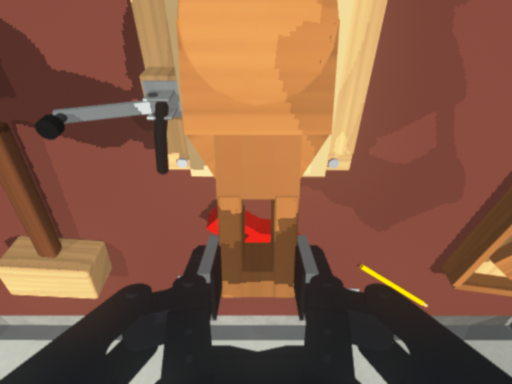

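Side view: the hold-down is clear of the jig, held at (250,280), and the pocket is empty. In the wrist view the shoulder is at v=133, the same as before gripping, so it has not slipped.

```bash
python3 - <<'E'
from h import *
o,im,d,ci=pickle.load(open("w6.pkl","rb")); f=192/np.tan(np.radians(ci["vfov"]/2)); C=ci["tool_from_camera"]
def P(u,v):
    z=d[v,u]; return np.round((C@[(u-ci["cx"])/f*z,(v-ci["cy"])/f*z,z,1])[:3],1)
for uv in [(258,40),(258,80),(258,133),(258,170),(229,210),(288,210),(258,285),(258,290),(190,133),(328,133)]: print(uv,P(*uv))
E
```

```text
(258, 40) [ 96.3  -0.1 -15.7]
(258, 80) [ 82.3  -0.1 -15.5]
(258, 133) [ 61.9  -0.1 -14.8]
(258, 170) [ 46.4  -0.1 -15.1]
(229, 210) [ 28.3 -12.9 -15.1]
(288, 210) [ 28.9  12.9 -16.7]
(258, 285) [ -9.9  -0.1 -15.7]
(258, 290) [-12.8  -0.1 -15.6]
(190, 133) [ 62.  -27.8 -15.2]
(328, 133) [ 62.   28.4 -15.3]
```

```bash
python3 -m pendant '[[[0,0,0,0,5,0,-1],[0,0,0,0,5,0,-1],[0,0,0,0,5,0,-1],[0,0,0,0,5,0,-1],[-0.16,-2,0,0,0,0,-1],[-0.16,-3.7,0,0,0,0,-1],[-0.16,-3.9,0,0,0,0,-1],[-0.16,-3.9,0,0,0,0,-1],[-0.16,-3.9,0,0,0,0,-1],[-0.16,-3.9,0,0,0,0,-1],[-0.16,-3.9,0,0,0,0,-1],[-0.16,-3.9,0,0,0,0,-1],[-0.16,-3.9,0,0,0,0,-1],[-0.16,-3.9,0,0,0,0,-1],[-0.16,-3.9,0,0,0,0,-1],[-0.16,-3.9,0,0,0,0,-1],[-0.16,-3.9,0,0,0,0,-1],[-0.16,-3.9,0,0,0,0,-1],[-0.16,-3,0,0,0,0,-1],[-0.16,-1.7,0,0,0,0,-1]]]'
python3 -m pendant '[[[0,0,0,0,0,4,-1],[0,0,0,0,0,8,-1],[0,0,0,0,0,8,-1],[0,0,0,0,0,8,-1],[0,0,0,0,0,8,-1],[0,0,0,0,0,8,-1],[0,0,0,0,0,8,-1],[0,0,0,0,0,8,-1],[0,0,0,0,0,8,-1],[0,0,0,0,0,8,-1],[0,0,0,0,0,8,-1],[0,0,0,0,0,8,-1],[0,0,0,0,0,4.5,-1],[0,0,0,0,0,0,-1],[0,0,0,0,0,0,-1],[0,0,0,0,0,0,-1]]]'
python3 - <<'E'
from plant import *
from h import *
import cv2
o=observe();im,d=read_camera("wrist"); pickle.dump((o,im,d,camera_info("wrist")),open("w7.pkl","wb"))
cv2.imwrite("pics/w7.png",cv2.resize(im,(800,600),interpolation=cv2.INTER_CUBIC));print(o)
im,d=read_camera("scene"); cv2.imwrite("pics/sc7.png",cv2.resize(im,(800,600),interpolation=cv2.INTER_CUBIC))
E
```

```text
clock: 12.55
tcp_pos: [563.1, -312.8, 202.2]
tool_rot: [-0.001, 0.002, 1.0, -0.0]
ft_force: [0.7, 0.2, -0.8]
width: 34.1
clock: 14.15
tcp_pos: [563.4, -309.8, 203.4]
tool_rot: [-0.0, 0.746, 0.666, -0.0]
ft_force: [1.1, -0.4, -0.8]
width: 33.8
{'clock': 14.15, 'joints': array([-6.10845022e-01,  3.93580227e-01,  1.39633628e+00,  2.70644444e-05,
        1.35215760e+00, -4.97437931e-01]), 'joint_velocities': array([-0.00209071, -0.00301269, -0.00227999, -0.00064777,  0.00080885,
        0.00544578]), 'effort': array([ 4.18920012e-02, -4.92494380e+01, -2.49449837e+01,  7.50022545e-02,
        4.69574856e-02, -7.43853569e-03]), 'tcp_pos': array([ 563.43201991, -309.77005953,  203.36374792]), 'tool_rot': array([-2.37345748e-04,  7.46046222e-01,  6.65894118e-01, -4.23170216e-05]), 'ft_force': array([ 1.14568158, -0.44790103, -0.81593571]), 'moment': array([-0.05334034, -0.00805366,  0.03392777]), 'width': 33.75229811996842}
```

View pics/w7.png

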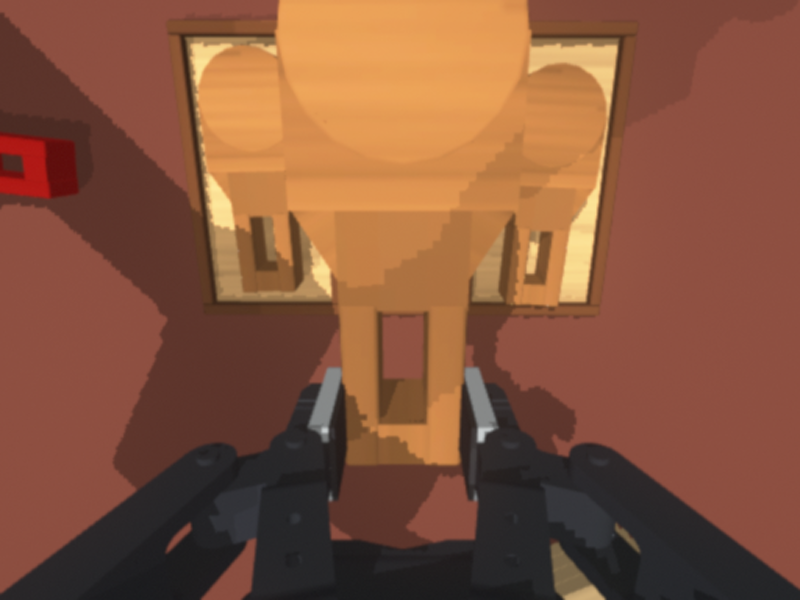

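View pics/sc7.png

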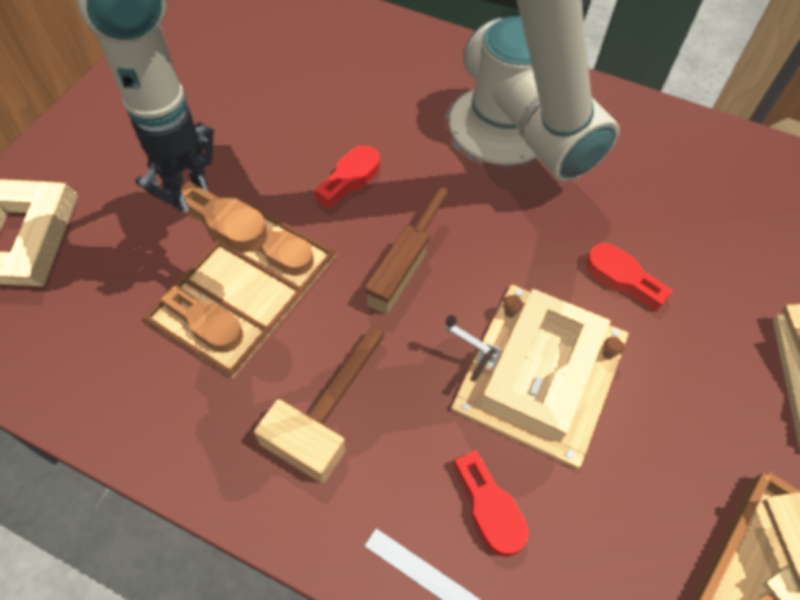

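```bash
python3 - <<'E'
from h import *
o,im,d,ci=pickle.load(open("w7.pkl","rb")); c=wci(o,ci)
px=lambda a:(np.array(a,float)+.5)/1.5625-.5
W=[(-95,-143.5,16),(-95,143.5,16),(95,-143.5,16),(95,143.5,16)]
A=(c,W,px([(168,20),(637,23),(208,312),(598,315)]))
q,r=fit([A],[570,-254,-1.69]); print(q,np.round(r,1).tolist())
x=c["T"]; M=R.from_quat([*o["tool_rot"][1:],o["tool_rot"][0]]).as_matrix()
for qq in (q,[570,-253.5,-1.685]):
    mid=np.array([qq[0],qq[1],21]); tcp=mid-M@[57.5,0,-0.4]; dl=M.T@(tcp-o["tcp_pos"]); print("shift tool mm",dl)
print("hd yaw",np.arctan2(-M[1,0],-M[0,0]))
E
```

```text
[ 569.46146198 -257.94970421   -1.68910619] [[-1.5, -0.4], [2.5, -0.9], [-2.6, 2.0], [1.4, 1.1]]
shift tool mm [ -5.37633655   0.20106029 182.77687144]
shift tool mm [ -0.89427265   0.23256578 182.77799226]
hd yaw -1.6842093460555028
```

```bash
python3 -m pendant '[[[-0.3,0,2,0,0,0,-1],[0,0,3.5,0,0,0,-1],[0,0,3.5,0,0,0,-1],[0,0,3,0,0,0,-1],[0,0,1.5,0,0,0,-1],[0,0,1,0,0,0,-1],[0,0,0.5,0,0,0,-1],[0,0,0,0,0,0,-1],[0,0,0,0,0,0,-1]]]'
python3 - <<'E'
from plant import *
from h import *
import cv2
o=observe();im,d=read_camera("wrist"); pickle.dump((o,im,d,camera_info("wrist")),open("w8.pkl","wb"))
cv2.imwrite("pics/w8.png",cv2.resize(im,(800,600),interpolation=cv2.INTER_CUBIC));print(o["tcp_pos"])
im,d=read_camera("side"); cv2.imwrite("pics/s8.png",cv2.resize(im[90:200,180:320],None,fx=5,fy=5,interpolation=cv2.INTER_CUBIC))
im,d=read_camera("scene"); cv2.imwrite("pics/sc8.png",cv2.resize(im[110:245,70:230],None,fx=4.4,fy=4.4,interpolation=cv2.INTER_CUBIC))
E
```

```text
clock: 15.15
tcp_pos: [563.8, -313.6, 54.7]
tool_rot: [0.001, 0.747, 0.665, 0.0]
ft_force: [-0.8, 0.2, -0.9]
width: 34.0
[ 563.79002403 -313.64374057   54.68829305]
```

View pics/w8.png

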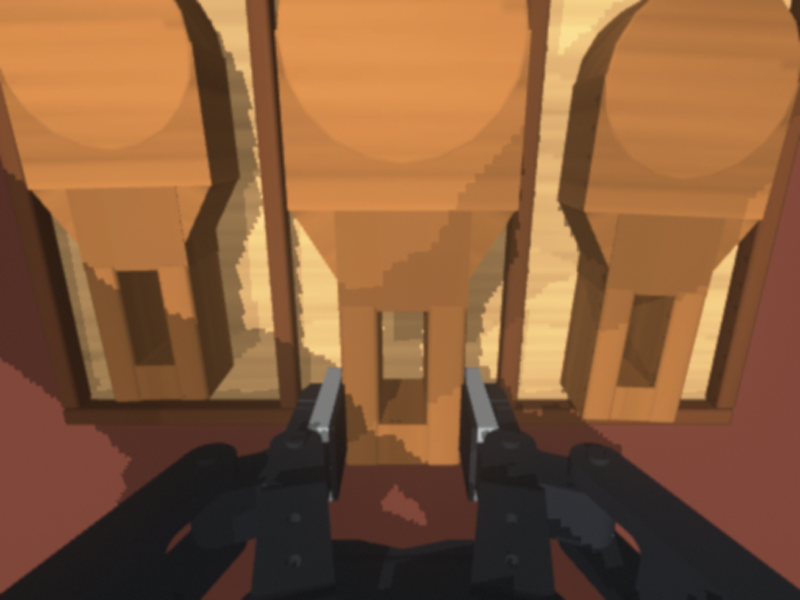

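View pics/s8.png

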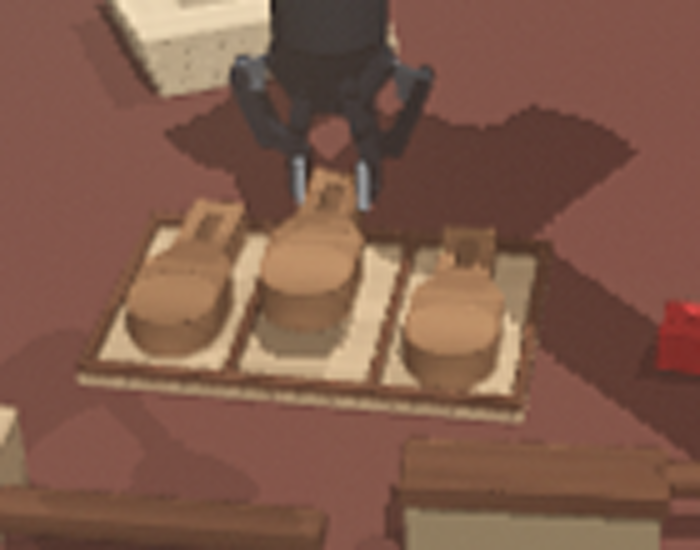

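View pics/sc8.png

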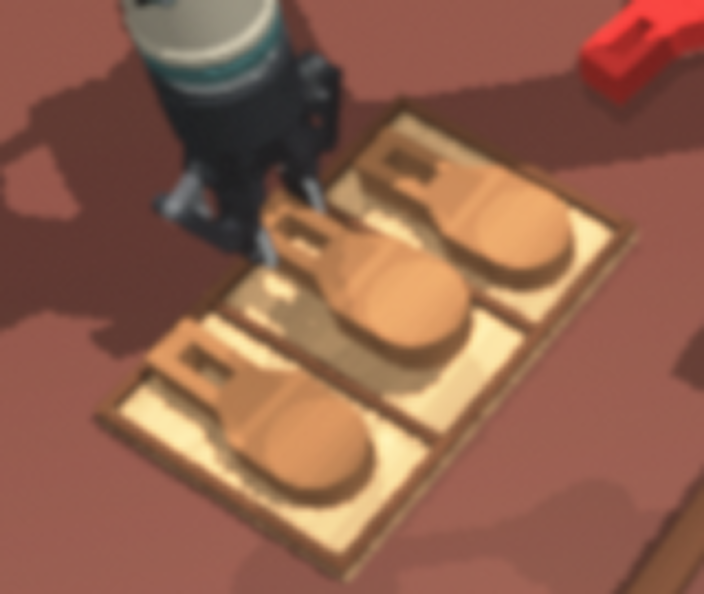

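```bash
python3 - <<'E'
from h import *
o,im,d,ci=pickle.load(open("w8.pkl","rb")); f=192/np.tan(np.radians(ci["vfov"]/2)); c=wci(o,ci)
M=R.from_quat([*o["tool_rot"][1:],o["tool_rot"][0]]).as_matrix()
for uv in [(260,403),(260,423),(100,403),(100,423),(690,403),(690,423),(275,250),(525,250),(262,100),(540,100)]:
    u,v=(np.array(uv)+.5)/1.5625-.5; r=c["T"][:3,:3]@[(u-c["cx"])/f,(v-c["cy"])/f,1]; t=c["T"][:3,3]; X=t+r*(16-t[2])/r[2]
    z=d[int(round(v)),int(round(u))];Y=(c["T"]@[(u-c["cx"])/f*z,(v-c["cy"])/f*z,z,1])[:3]
    print(uv,np.round(X,1),"tool",np.round(M.T@(X-o["tcp_pos"]),1),"depth",np.round(Y,1))
E
```

```text
(260, 403) [ 500.9 -333.8   16. ] tool [-27.2 -60.2  38.6] depth [ 498.9 -336.5   11.1]
(260, 423) [ 498.9 -343.4   16. ] tool [-36.9 -61.1  38.6] depth [ 498.6 -343.8   15.2]
(100, 403) [ 433.8 -326.    16. ] tool [ -27.1 -127.7   38.5] depth [ 430.2 -328.4   11.2]
(100, 423) [ 430.9 -335.4   16. ] tool [ -36.8 -129.6   38.5] depth [ 430.4 -335.7   15.4]
(690, 403) [ 681.6 -355.    16. ] tool [-27.6 121.7  38.9] depth [ 685.2 -359.    10. ]
(690, 423) [ 682.3 -364.9   16. ] tool [-37.3 123.5  39. ] depth [ 682.1 -364.7   16.3]
(275, 250) [ 520.1 -269.7   16. ] tool [ 38.7 -48.5  38.6] depth [ 519.7 -269.9   14.8]
(525, 250) [ 614.7 -280.7   16. ] tool [38.6 46.7 38.7] depth [ 614.8 -280.9   15.3]
(262, 100) [ 526. -217.   16.] tool [ 91.7 -48.7  38.5] depth [ 525.9 -216.9   15.4]
(540, 100) [ 621.8 -228.1   16. ] tool [91.7 47.8 38.7] depth [ 621.8 -228.1   16.3]
```

Strips straddle the part evenly (tool y −48.6/+47.2) and the rim edge puts the bay's middle at tool x ≈ 58.5, against 57.5 for the part. The position is right, so I'm lowering.

```bash
python3 -m pendant '[[[0,0,1,0,0,0,-1],[0,0,1,0,0,0,-1],[0,0,0.6,0,0,0,-1],[0,0,0.3,0,0,0,-1],[0,0,0.2,0,0,0,-1],[0,0,0.1,0,0,0,-1],[0,0,0,0,0,0,-1]]]';python3 -m pendant '[[[0,0,0.1,0,0,0,-1],[0,0,0,0,0,0,-1]]]'
```

```text
clock: 16.0
tcp_pos: [563.2, -313.2, 21.6]
tool_rot: [0.0, 0.747, 0.665, -0.0]
ft_force: [-0.5, -0.2, -1.8]
width: 34.3
clock: 16.2
tcp_pos: [563.2, -313.2, 20.8]
tool_rot: [0.0, 0.747, 0.665, 0.0]
ft_force: [-0.3, 0.6, -0.1]
width: 33.9
```

```bash
python3 -m pendant '[[[0,0,0.1,0,0,0,-1],[0,0,0,0,0,0,-1]]]'; python3 -m pendant '[[[0,0,0.1,0,0,0,-1],[0,0,0,0,0,0,-1]]]'
```

```text
clock: 16.4
tcp_pos: [563.3, -313.3, 20.0]
tool_rot: [0.0, 0.747, 0.665, 0.0]
ft_force: [0.1, 0.5, 0.7]
width: 34.1
clock: 16.6
tcp_pos: [563.3, -313.3, 20.0]
tool_rot: [0.001, 0.747, 0.665, 0.0]
ft_force: [-1.2, 1.6, 6.7]
width: 34.1
```

```bash
python3 -m pendant '[[[0,0,-0.1,0,0,0,-0.1],[0,0,0,0,0,0,0.1],[0,0,0,0,0,0,0.3],[0,0,0,0,0,0,0.3],[0,0,-0.5,0,0,0,0.3],[0,0,-1.5,0,0,0,0.3],[0,0,-3,0,0,0,0.3],[0,0,-4,0,0,0,0.3],[0,0,-4,0,0,0,0.3],[0,0,-3,0,0,0,0.3],[0,0,0,0,0,0,0.3],[0,0,0,0,0,0,0.3]]]'
python3 - <<'E'
from plant import *
from h import *
import cv2
o=observe();im,d=read_camera("wrist"); pickle.dump((o,im,d,camera_info("wrist")),open("w9.pkl","wb"))
cv2.imwrite("pics/w9.png",cv2.resize(im,(800,600),interpolation=cv2.INTER_CUBIC));print(o["tcp_pos"])
im,d=read_camera("scene"); cv2.imwrite("pics/sc9.png",cv2.resize(im,(800,600),interpolation=cv2.INTER_CUBIC))
E
```

```text
clock: 17.8
tcp_pos: [563.2, -313.2, 180.6]
tool_rot: [0.001, 0.747, 0.665, 0.0]
ft_force: [-1.3, -0.3, -0.9]
width: 55.6
[ 563.21520274 -313.21096582  180.56080267]
```

View pics/w9.png

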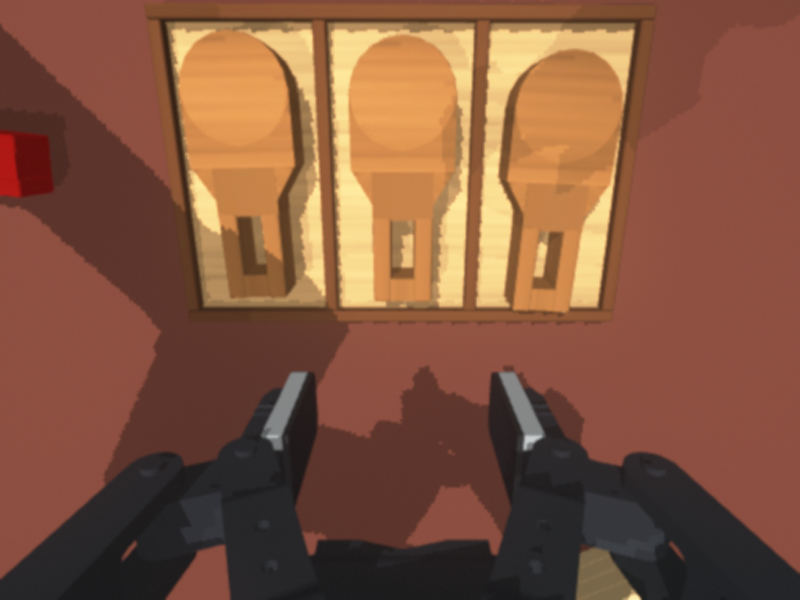

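View pics/sc9.png

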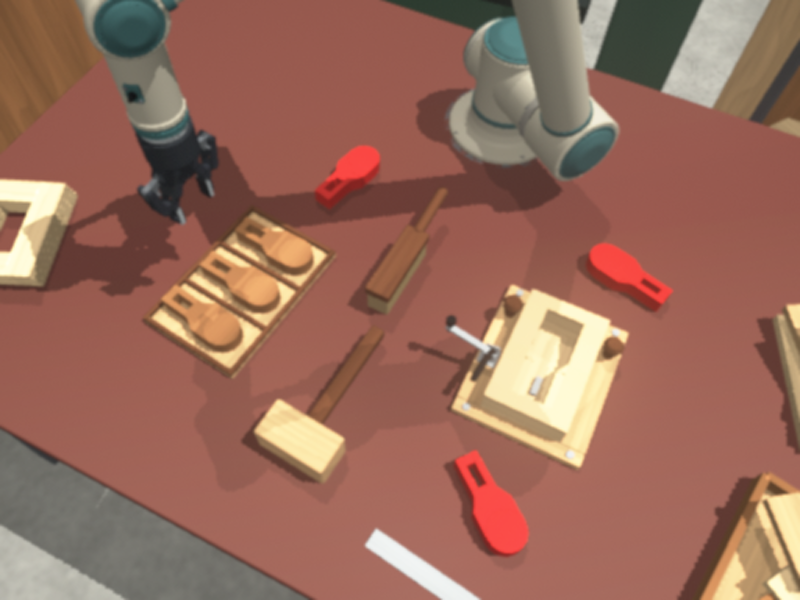

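The hold-down lies in the middle bay at (402,170) in the wrist view, centred and pointing like its neighbours. Nothing else in the scene view has moved. I'll check the height and level from depth before handing in.

```bash
python3 - <<'E'
from h import *
from plant import *
o,im,d,ci=pickle.load(open("w9.pkl","rb")); f=192/np.tan(np.radians(ci["vfov"]/2)); c=wci(o,ci)
for uv in [(402,60),(402,110),(370,150),(435,150),(402,200),(382,260),(424,260),(402,290)]:
    u,v=[int(round((k+.5)/1.5625-.5)) for k in uv]; z=d[v,u]; print(uv,np.round((c["T"]@[(u-c["cx"])/f*z,(v-c["cy"])/f*z,z,1])[:3],1))
hand_in()
E
```

```text
(402, 60) [ 576.9 -194.5   35. ]
(402, 110) [ 573.9 -219.5   36.4]
(370, 150) [ 553.8 -238.9   35.2]
(435, 150) [ 590.  -243.1   34.9]
(402, 200) [ 568.2 -269.    33.9]
(382, 260) [ 551.8 -302.7   35.8]
(424, 260) [ 577.3 -305.7   35.6]
(402, 290) [ 561.9 -322.7   36.5]
the job is handed in; nothing more can be done
```

I pressed the nose down until the hold-down seated on the ramp (about 14 N). I then gripped the raised tail across its 36 mm width and lifted it clear. It went level into the middle bay until it touched at about 7 N, and I released it and backed away. The job was handed in at about 18 s of the 48 s allowed.

**Last checks:**
- **Level and height:** the top face measured 34–36.5 mm above the bench (36 expected), so it lies flat within the depth noise.
- **Position:** it lies in the middle of the bay, with its slotted end pointing the same way as the other two. Just before lowering, it was within about 1 mm of centre.
- **Other objects:** the scene picture shows the two finished hold-downs, the mallet and the brush where they were. I judged this by eye and did not measure it.

**Disagreements:**
- **Tray position:** early estimates from the different cameras differed by up to 8 mm. A close wrist view with the part held above the bay settled it.
- **Grip width:** the gripper read 34 mm on the 36 mm tail, but I saw no slip.

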